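# Hang a kit carrier behind the conveyor's lip and load it

### The arm

A 6-joint arm with a two-finger parallel gripper is mounted at the origin on the work surface. World frame = base frame: x ahead of the robot, y to its left, z up, the work surface at z = 0. Lengths are in m, angles in rad, forces in N, time in s.
With the tool pointing down it reaches from about 0.375 to 0.975 m from the base axis. Payload 3.8 kg.
Tool frame: the origin (TCP) lies midway between the tips of the shut fingers; the grasp point (between the pads) lies 19 mm behind it (bot.grip_point_offset is the z of the grasp point in the tool frame, in m); z points along the fingers, y is the line along which they close (so a half turn about z gives the same grasp; the last joint's range is limited). The gripper opens to 85 mm and grips with 20 to 120 N. Pads are 22 mm wide; open, the fingers measure 114 mm over their backs; the gripper's body (76 mm by 85 mm) begins 54 mm behind the grasp point. The pads swing forward as they close: fully open they stand 13 mm farther back than shut.
Start: joints at [1.1, 0.264, 1.604, -0, 1.274, -0.037], TCP at [0.284, 0.612, 0.231] pointing down, gripper open.
Joint ranges: [-2.63, 2.63], [-0.94, 2.18], [0.31, 2.57], [-1.31, 4.45], [0, 2.66], [-2.55, 2.55]. Speed limits (rad/s): [2.57, 2.57, 3.14, 3.14, 3.14, 3.14].

### API

Orientations are given as a rotation vector (axis times angle).
In Python, from workcell import sensors, optics, order, bot gives the robot as it stands.
- The arm moves only by the tool play_rows, never from a script. Its argument "commands" is a list of rows, each a list of 6 numbers: the shift along the tool's x, y, z in cm, then the turn, a rotation vector about the tool's x, y, z in rad. In form: [[dx, dy, dz, wx, wy, wz], ...]. A call has 1 to 5 rows; each row shifts and turns the commanded pose from where the row before left it, along the tool's axes as they then stand; what a row does not reach is not made up. A row lasts 1/12 s, in which the tool goes at most 41.7 mm and 7.16 degrees, less where a joint would pass 70% of its speed; a pose out of reach is approached as far as the arm can. A call with a gripper value outside its range is refused whole. "grip" is the closure, from 0 (fully open) to 1 (shut), set as the call begins (left out, the last holds). The fingers move at their own pace and stop on an object; "force" is the grip in N (left out, the last holds). Time passes only in rows, so rows that do not move let the fingers close. It gives the time, the measured TCP pose, the force, the opening and the grip force at its end, in the units of the state.
- sensors.read_state(): the state, without advancing time (a new reading comes with each control period).
- optics.read_camera(name): name is "scene" or "top"; returns the picture (384x512x3 uint8, red, green, blue); there is no depth.
- optics.camera_info(name): a dict with "mtx" (3x3 intrinsics, pixels), "R" (3x3) and "t" (3): a world point X has camera coordinates R X + t. Camera axes: x right, y down, z forward; pixel columns grow to the right and rows downward; lengths in m; the calibration is good to about 2 mm. A picture is of the moment at which its call begins. camera_info takes no time and is no camera call.
- order.finish_job(): hands the job in; it is judged then, once.
The state is a dict: "time": time; "q": joint angles; "joint_vel": joint speeds; "joint_torque": joint torques, N m; "tool_pos": TCP position; "tcp_rot": TCP orientation; "wrist_force": force on the tool from outside, world axes, zero at the start; "torque": the same for the moment, N m; "width": opening from 0.0 (shut) to 1.0 (fully open); "grip_force": force on a finger pad.
Only numpy, scipy, OpenCV 4.12 (cv2) and the standard library are available. Lean on these libraries where they do the work, as an engineer would, in place of code of your own. Each camera call takes 0.05 s, during which the arm holds its last target. There are 200 camera calls.

### The job

Hang the blue kit carrier on the conveyor rail at the green infeed mark, with its steel hook over the yellow-striped lip and into the channel behind it, and let go of it there. Then slide it gently along the rail, away from the infeed end, until its hook drops fully home into the pocket of the transport strip, which you must find by feel. Only then put the heatsink and the capacitor into the carrier's bin, leave the carrier hanging in the pocket, and do not disturb the other things on the bench.

Things in the scene. Friction and masses are not known exactly. Their poses are not given: they have to be found in the camera images.
- rail: Fixed aluminium conveyor rail, 560 mm long. Origin on the table under the front face of its fascia, mid length; x away from the robot, y along the rail to the left, z up. Front wall x 0-12 mm; open channel x 12-36; rear wall x 36-46, top z 165. Blue housings at y beyond +-280: x -15 to 75, top z 150, foot plates to x -25. Smooth (friction about 0.2): the empty carrier slides along it at 1-3 N.
- rail_lip (a point): Middle of the top of the anti-jump lip, the top of the rail's front wall (12 mm thick, yellow stripe on its front), at rail x 6, y 0, z 158 mm; axes as the rail's.
- rail_infeed (a point): Infeed place on the channel floor at rail x 24, y 130, z 143 mm, axes as rail; green mark on both walls, y 110-210. The hook's centre must hang at rail y above 95 mm. The floor is a steel strip, level at z 143 but for one pocket 90 mm long and 10 mm deep, its centre hidden anywhere from rail y -105 to +20 mm. A hook sliding in at 40 mm/s or slower drops in, and the pocket's end wall stops it.
- carrier_grip (a point): Middle of the carrier's orange grip tab (12 mm thick in x, 60 wide in y, top 14 mm above this point, steel bridge 19 mm below it). Blue carrier, loose, 0.4 kg, 178 mm wide (y), x towards its hook side, z up. Its origin O is under its back panel's rear face: this point is at x 4, z 146. Back panel x -4 to 0, z 0-127, full width. Centre of mass about x -27. It stands on legs (O at z 0).
- carrier_foot (a point): Middle of the underside of the hook's leg, at x 24, y 0, z 93 mm from O, axes as the carrier's. Leg x 20-28, z 93-121, 80 wide; bridge z 121-127 joins it to the panel, so the throat is 20 mm. In the rail's frame its height is 143 mm resting on the strip (O at 50) and 133 home in the pocket (O at 40). Hung freely the carrier leans by up to 6 degrees.
- carrier_bin (a point): Middle of the carrier bin's inside floor, at x -49, y 0, z 75 mm from O, axes as the carrier's. Inside 90 (x) x 170 (y) mm, walls 4 mm, rim 35 mm above the floor; the side walls are flush with the ends of the back panel (y +-89), so either can be pushed along the rail.
- heatsink_mid (a point): Centre of the finned aluminium heatsink, loose, 28 (x) x 76 (y) x 80 (z) mm, 0.2 kg, standing upright on the table, z up.
- capacitor_mid (a point): Centre of the can capacitor, loose, blue with black ends, an upright cylinder 35 mm in diameter, 80 mm high, 0.11 kg.
- circuit_board: Bystander: tan circuit board 110 x 150 mm with components, 40 mm high, origin under its centre.
- driver: Bystander: blue electric screwdriver lying along its x, 205 mm long, 42 mm high.
- screw_cup: Bystander: steel cup 70 mm wide, 50 mm high.
Things that resemble listed ones, but are neither listed nor needed, are in the scene too. Leave any black, orange or purple look-alike of the part that bears heatsink_mid alone.

How it is judged:
On the way, in this order (a step that is already met when the one before it is completed fails the run):
1. the carrier hangs at the infeed (hook centre at rail y above 95 mm) with the hook's leg behind the lip on the strip, upright, and let go (x of carrier_foot in the frame of rail between 0.012 and 0.036 m and z of carrier_foot in the frame of rail between 0.138 and 0.149 m and y of carrier_foot in the frame of rail above 0.095 m and angle between carrier_foot's own z axis and vertical below 0.2 rad and contact force between the fingers and carrier below 0.1 N), for 0.3 s.
2. the hook has dropped home into the pocket, its foot at least 5 mm below the strip's level (x of carrier_foot in the frame of rail between 0.012 and 0.036 m and z of carrier_foot in the frame of rail between 0.126 and 0.138 m and angle between carrier_foot's own z axis and vertical below 0.2 rad), for 0.3 s.
At the end, for the whole second after the job is handed in: Carrier upright (within 0.2 rad), its hook behind the lip and home in the pocket (foot at least 5 mm below strip level); heatsink and capacitor inside its bin (centres between its walls, less than 55 mm above its floor); all let go and at rest; bystanders within 30 mm of their start (all of step 2 and linear speed of each of carrier, heatsink, capacitor below 0.02 m/s and x of heatsink_mid in the frame of carrier_bin between -0.045 and 0.045 m and y of heatsink_mid in the frame of carrier_bin between -0.085 and 0.085 m and z of heatsink_mid in the frame of carrier_bin between 0 and 0.055 m and x of capacitor_mid in the frame of carrier_bin between -0.045 and 0.045 m and y of capacitor_mid in the frame of carrier_bin between -0.085 and 0.085 m and z of capacitor_mid in the frame of carrier_bin between 0 and 0.055 m); the robot touches nothing.
It fails at once if the carrier is rammed against the rail (more than 90 N between them) (contact force between carrier and rail above 90 N).
It fails at once if the heatsink is loaded before the hook is in the pocket (distance between heatsink_mid and carrier_bin below 0.09 m and (z of carrier_foot in the frame of rail above 0.139 m or x of carrier_foot in the frame of rail below 0.005 m)).
It fails at once if the capacitor is loaded before the hook is in the pocket (distance between capacitor_mid and carrier_bin below 0.09 m and (z of carrier_foot in the frame of rail above 0.139 m or x of carrier_foot in the frame of rail below 0.005 m)).
It fails at once if a bystander is moved by more than 30 mm (distance of any of circuit_board, driver, screw_cup from where it was at the start of the episode above 0.03 m).
It also fails if it takes over 72 s, if anything falls off the work surface, if the arm or the gripper's body presses on something with over 40 N, if the wrist force passes 120 N, or if a joint passes its speed limit or range.

## Working session

There is one attempt and no reset: what is moved stays moved. The work goes in short steps, Python scripts to look and compute and a tool call to move; the robot and the scene stay as the last step left them, time stands still between calls to the robot, and variables do not carry over. Pictures are saved under pics/ and viewed, at most 10 in all, crops included, and the job is handed in when it is done.

Besides the shell and the picture viewer there is one more tool, called after "Emit:" as name(argument=value, ...), one argument or row to a line, values as JSON. play_rows: Moves the arm, as the interface text tells. Its arguments: {"type":"object","properties":{"commands":{"type":"array","items":{"type":"array","items":{"type":"number"}}},"grip":{"type":"number"},"force":{"type":"number"}},"required":["commands"]}

```bash
mkdir -p pics; ls; python3 - <<'E'
from workcell import sensors, optics, order, bot
import cv2,numpy as np
np.set_printoptions(precision=4,suppress=True)
for n in("scene","top"):
    im=optics.read_camera(n); cv2.imwrite(f"pics/{n}0.png",cv2.resize(im[:,:,::-1],(800,600),interpolation=cv2.INTER_CUBIC)); np.save(f"pics/{n}0.npy",im)
    i=optics.camera_info(n); print(n,i["mtx"],i["R"],i["t"], -i["R"].T@i["t"])
print(sensors.read_state(), bot.grip_point_offset)
E
```

```text
pics
scene [[459.8896   0.     260.4978]
 [  0.     459.8896 187.1986]
 [  0.       0.       1.    ]] [[ 0.7244  0.6893 -0.0107]
 [ 0.402  -0.435  -0.8057]
 [-0.5601  0.5794 -0.5922]] [-0.3429 -0.0897  1.7627] [ 1.2716 -0.8238  0.9679]
top [[414.1018   0.     259.033 ]
 [  0.     414.1018 193.0742]
 [  0.       0.       1.    ]] [[-0.0383 -0.9993 -0.0049]
 [-0.9739  0.0384 -0.2238]
 [ 0.2239 -0.0038 -0.9746]] [0.0109 0.5024 1.5048] [ 0.1528 -0.0028  1.5791]
{'time': 0.1, 'q': array([ 1.1001,  0.2647,  1.6053,  0.    ,  1.2737, -0.0369]), 'joint_vel': array([ 0.0008, -0.0022, -0.0026, -0.0015, -0.0001,  0.0011]), 'joint_torque': array([  0.0001, -51.6706, -36.8591,  -0.0001,   0.0063,   0.    ]), 'tool_pos': array([0.2834, 0.6119, 0.23  ]), 'tcp_rot': array([-0.676 , -3.0675,  0.0032]), 'wrist_force': array([ 0.6815, -0.4308,  0.9735]), 'torque': array([ 0.0102, -0.0141, -0.0405]), 'grip_force': 0.0, 'width': 1.004118134406478} -0.0187
```

View pics/scene0.png

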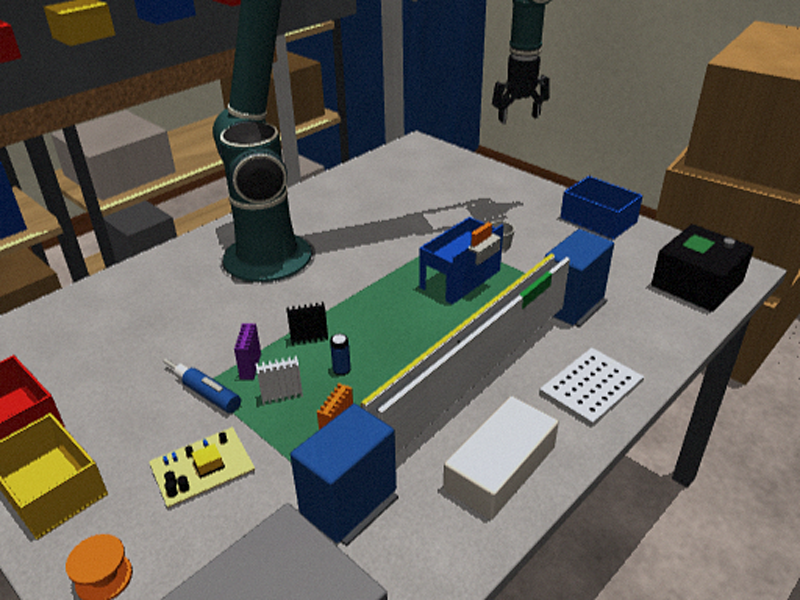

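View pics/top0.png

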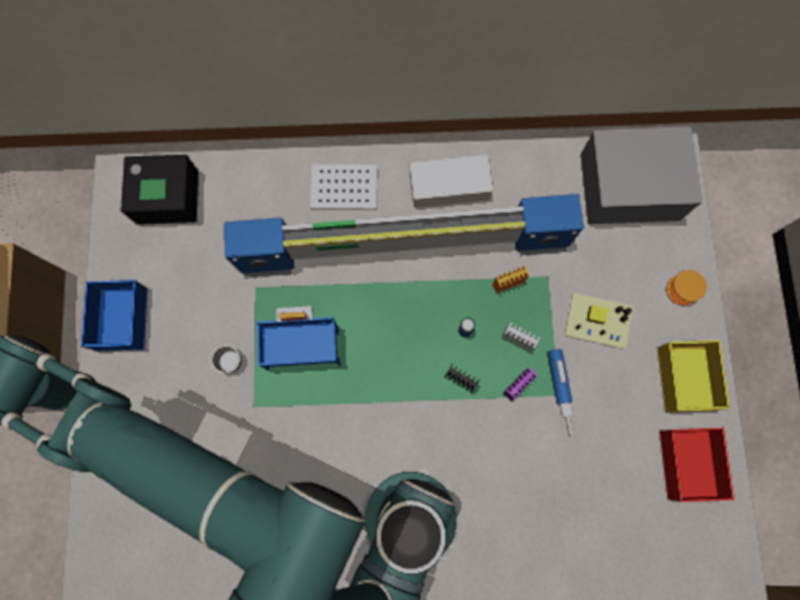

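Candidates for the heatsink (top view): silver (520,336), black (462,378), orange (511,279) and purple (520,383). Silver fits the description. The only capacitor is at (467,326). For the carrier, the blue one with the orange tab is at (298,340); the plain blue box at (115,315) is a decoy. Now close crops.

```bash
python3 - <<'E'
import cv2,numpy as np
t=np.load("pics/top0.npy")[:,:,::-1]; s=np.load("pics/scene0.npy")[:,:,::-1]
def crop(im,u,v,w,h,k):
    c=cv2.resize(im[v:v+h,u:u+w],None,fx=k,fy=k,interpolation=cv2.INTER_CUBIC)
    return c
cv2.imwrite("pics/c1.png",crop(t,140,135,133,100,6))
a=crop(t,280,120,100,75,4); a2=crop(t,280,165,100,75,4); b=crop(s,255,130,100,75,4); c=crop(s,145,185,100,75,4)
cv2.imwrite("pics/c2.png",np.vstack([np.hstack([a,a2]),np.hstack([b,c])]))
E
```

```text
(no output)
```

View pics/c1.png

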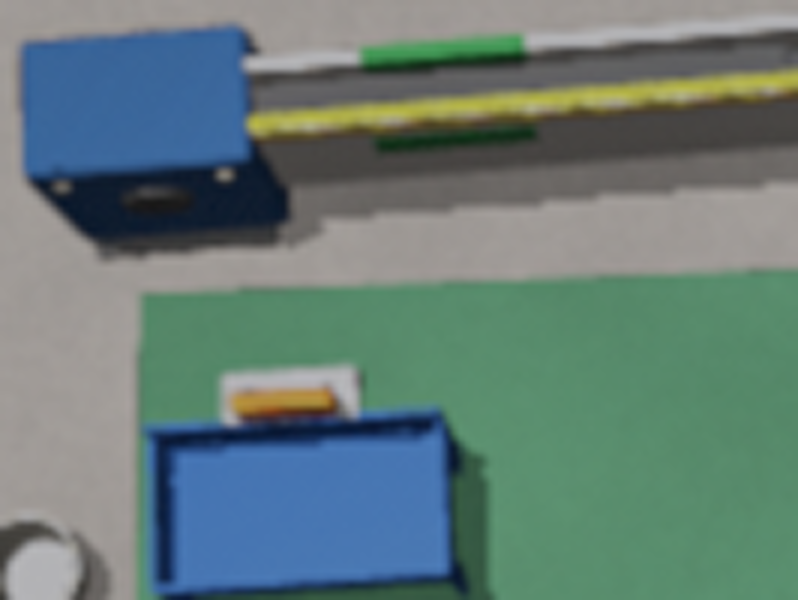

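View pics/c2.png

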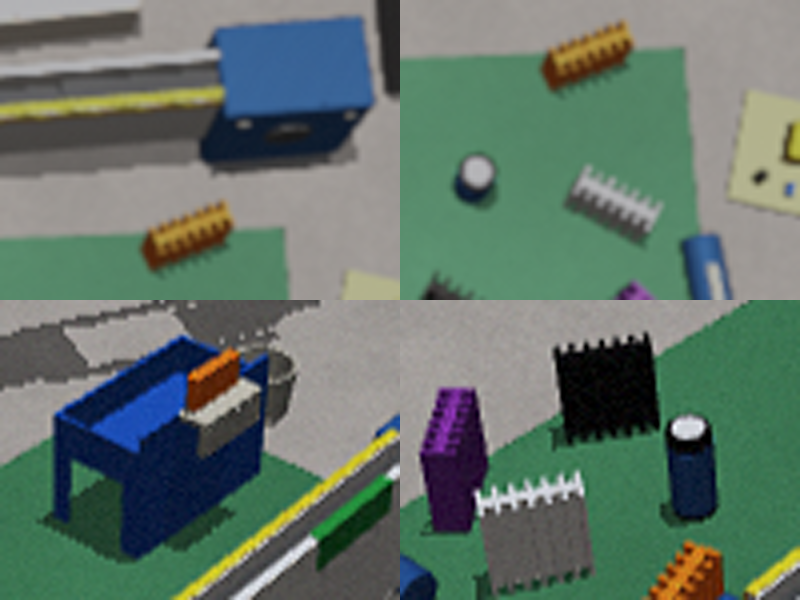

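```bash
cat > h.py <<'E'
from workcell import sensors, optics, order, bot
import cv2,numpy as np
from scipy.optimize import least_squares
from scipy.spatial.transform import Rotation as Ro
np.set_printoptions(precision=4,suppress=True)
def proj(cam,X):
    i=optics.camera_info(cam); c=np.atleast_2d(X)@i["R"].T+i["t"]; p=c@i["mtx"].T; return p[:,:2]/p[:,2:]
def place(p,X,z0=0.):
    c,s=np.cos(p[2]),np.sin(p[2]); X=np.asarray(X)/1000.
    return np.c_[p[0]+c*X[:,0]-s*X[:,1],p[1]+s*X[:,0]+c*X[:,1],X[:,2]+z0]
def nat(px,k,off): return (np.asarray(px,float)+.5)/k-.5+np.asarray(off)
def fit(obs,p0,free=3):
    # obs: list of (cam, local mm, native px)
    def r(p): return np.concatenate([(proj(c,place(p,[X]))[0]-u) for c,X,u in obs])
    s=least_squares(r,p0,loss="soft_l1"); return s.x,r(s.x).reshape(-1,2)
def tool():
    s=sensors.read_state(); R=Ro.from_rotvec(s["tcp_rot"]).as_matrix(); return s["tool_pos"],R,s
def go(target,yaw):
    """TCP target, yaw of tool y in world: prints turn about tool z, then shift in tool axes (cm)"""
    p,R,s=tool(); cur=np.arctan2(R[1,1],R[0,1]); w=-(((yaw-cur)+np.pi)%(2*np.pi)-np.pi)
    y=np.array([np.cos(yaw),np.sin(yaw),0]); z=np.array([0,0,-1.]); x=np.cross(y,z)
    d=np.asarray(target)-p; print("t",s["time"],"p",p,"tilt",R[:2,2],"q6",s["q"][5],"turn wz",round(w,4),"shift cm",np.round([d@x*100,d@y*100,d@z*100],2),"F",s["wrist_force"],"width",s["width"])
E
cat > fit0.py <<'E'
from h import *
c1=lambda u,v:nat((u,v),6,(140,135)); a=lambda u,v:nat((u,v),4,(280,120)); a2=lambda u,v:nat((u-400,v),4,(280,165))
b=lambda u,v:nat((u,v-300),4,(255,130)); c=lambda u,v:nat((u-400,v-300),4,(145,185))
T,S="top","scene"
rail=[(T,(75,280,150),c1(241,29)),(T,(-15,280,150),c1(253,158)),(T,(75,-280,150),a(221,31)),(T,(-15,-280,150),a(219,112)),(T,(12,280,158),c1(249,113)),(T,(12,-280,158),a(222,88)),(T,(46,210,165),c1(362,48)),(T,(46,110,165),c1(523,37))]
p,r=fit(rail,[.7,0,0]);print("rail",p);print(r)
car=[(T,(28,40,127),c1(221,376)),(T,(28,-40,127),c1(357,367)),(T,(10,30,160),c1(233,392)),(T,(10,-30,160),c1(333,388)),(T,(0,89,127),c1(148,432)),(T,(0,-89,127),c1(438,412)),
(S,(0,-89,0),b(133,558)),(S,(0,-89,127),b(128,462)),(S,(0,89,127),b(265,358)),(S,(-98,-89,110),b(55,413)),(S,(0,89,0),b(260,472)),(S,(-98,-89,0),b(62,518))]
p,r=fit(car,[.6,.2,0]);print("car",p);print(r)
hs=[(T,(14,38,80),a2(587,165)),(T,(14,-38,80),a2(661,208)),(T,(-14,-38,80),a2(648,235)),(T,(-14,38,80),a2(570,200)),(S,(14,38,80),c(582,475)),(S,(14,-38,80),c(480,510))]
p,r=fit(hs[:4],[.5,-.3,-.3]);print("hs",p);print(r); print("scene proj of corners", (proj(S,place(p,[(x,y,z) for z in(0,80) for x in(14,-14) for y in(38,-38)]))+.5-np.array((145,185)))*4-.5+np.array((400,300)))
cap=[(T,(0,0,80),a2(478,170)),(S,(0,0,80),c(690,429))]
p,r=fit(cap,[.5,-.2,0]);print("cap",p);print(r)
E
python3 fit0.py
```

```text
rail [ 0.6355 -0.0123  0.0426]
[[ 0.766  -1.3502]
 [-0.277   0.6421]
 [-2.0562 -1.2013]
 [ 1.4366  1.7653]
 [-0.3179  0.3295]
 [ 0.1639 -0.0229]
 [-0.4916  0.0701]
 [ 0.3332 -0.2617]]
car [0.4553 0.2462 0.0185]
[[ 0.6016 -0.0146]
 [ 0.1872  0.2276]
 [-0.3458  0.1497]
 [ 0.0932 -0.1515]
 [-0.8307 -0.9404]
 [ 0.5564 -0.4248]
 [ 0.3927  0.462 ]
 [ 2.6039 -6.0802]
 [ 0.4895 -0.8357]
 [-1.1885 -0.1163]
 [-0.5819  0.2406]
 [-2.8745 -0.5266]]
hs [ 0.4033 -0.2791 -0.524 ]
[[-0.3153  1.227 ]
 [-0.1017 -0.0259]
 [-0.1225 -0.0743]
 [ 0.6142 -0.8921]]
scene proj of corners [[591.7759 571.756 ]
 [489.4911 593.0932]
 [585.5756 546.7914]
 [484.8258 567.4876]
 [580.8747 491.6334]
 [474.7464 512.7128]
 [574.6319 467.0811]
 [470.1554 487.5062]]
cap [ 0.4392 -0.1531  0.    ]
[[-0.2869 -0.253 ]
 [-0.3162 -0.0163]]
```

```bash
cat > ov.py <<'E'
from h import *
rail=[.6355,-.0123,.0426]; car=[.4553,.2462,.0185]
RL=[[(0,280,158),(0,-280,158)],[(12,280,158),(12,-280,158)],[(36,280,165),(36,-280,165)],[(46,280,165),(46,-280,165)]]+[[(x,y,165),(x,y,165)] for x in(36,46) for y in(110,210)]
RL+=[[(-15,s*280,150),(75,s*280,150)] for s in(1,-1)]+[[(-15,s*280,150),(-15,s*360,150)] for s in(1,-1)]+[[(75,s*280,150),(75,s*360,150)] for s in(1,-1)]
CL=[[(0,89,127),(0,-89,127)],[(0,-89,0),(0,-89,127)],[(0,89,0),(0,89,127)],[(0,-89,0),(0,89,0)],[(28,40,127),(28,-40,127)],[(10,30,160),(10,-30,160)],[(-2,30,160),(-2,-30,160)],[(-98,89,110),(-98,-89,110)]]
def draw(im,cam,u,v,w,h,k,sets):
    o=cv2.resize(im[v:v+h,u:u+w],None,fx=k,fy=k,interpolation=cv2.INTER_CUBIC)
    for p,L,z0,col in sets:
        for s in L:
            q=(proj(cam,place(p,s,z0))+.5-(u,v))*k-.5
            cv2.line(o,*[tuple(int(round(t*16)) for t in e) for e in q],col,1,cv2.LINE_AA,4)
    return o
if __name__=="__main__":
    t=np.load("pics/top0.npy")[:,:,::-1]; s=np.load("pics/scene0.npy")[:,:,::-1]
    S=[(rail,RL,0,(0,0,255)),(car,CL,0,(255,255,0))]
    A=draw(t,"top",140,120,133,100,3,S);B=draw(t,"top",280,110,133,100,3,S);C=draw(s,"scene",260,130,133,100,3,S);D=draw(s,"scene",180,220,133,100,3,S)
    cv2.imwrite("pics/ov.png",np.vstack([np.hstack([A,B]),np.hstack([C,D])]))
E
python3 ov.py
```

```text
(no output)
```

View pics/ov.png

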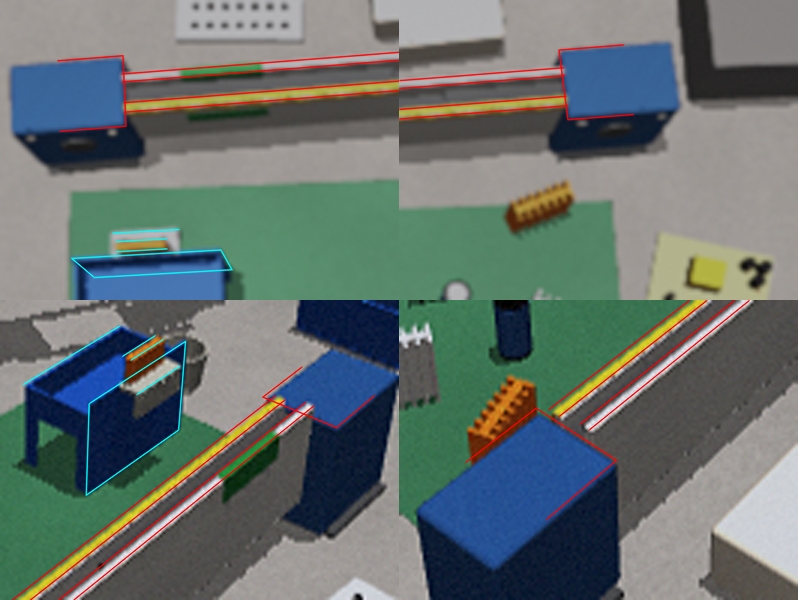

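```bash
cat > prof.py <<'E'
from h import *
rail=[.6355,-.0123,.0426]
for cam in("top","scene"):
    im=np.load(f"pics/{cam}0.npy").astype(np.float32)
    for z in(158,165):
        xs=np.arange(-16,60,2)
        for ys in (range(215,270,3),range(-40,100,5),range(-270,-100,5)):
            P=np.array([[(x,y,z) for y in ys] for x in xs]).reshape(-1,3)
            q=proj(cam,place(rail,P)).astype(np.float32)
            v=cv2.remap(im,q[:,:1].copy(),q[:,1:].copy(),cv2.INTER_LINEAR).reshape(len(xs),-1,3).mean(1)
            f=(v[:,0]-v[:,2]) if z==158 else v.mean(1)
            print(cam,z,ys[0]," ".join(f"{x}:{int(k)}" for x,k in zip(xs,f)))
E
python3 prof.py
```

```text
top 158 215 -16:4 -14:4 -12:4 -10:5 -8:12 -6:24 -4:37 -2:46 0:52 2:63 4:77 6:92 8:94 10:79 12:54 14:27 16:8 18:0 20:-1 22:-1 24:0 26:0 28:0 30:1 32:2 34:3 36:3 38:1 40:0 42:-1 44:-2 46:0 48:1 50:4 52:7 54:8 56:8 58:8
top 158 -40 -16:4 -14:4 -12:4 -10:5 -8:10 -6:21 -4:36 -2:46 0:50 2:60 4:74 6:89 8:96 10:83 12:60 14:32 16:10 18:0 20:-1 22:-1 24:-1 26:0 28:0 30:0 32:2 34:3 36:3 38:2 40:0 42:-1 44:-1 46:-1 48:0 50:3 52:6 54:8 56:8 58:8
top 158 -270 -16:3 -14:3 -12:3 -10:4 -8:8 -6:19 -4:33 -2:45 0:49 2:57 4:71 6:86 8:96 10:87 12:65 14:38 16:14 18:2 20:-1 22:-1 24:0 26:0 28:0 30:0 32:2 34:3 36:3 38:2 40:0 42:-1 44:-1 46:-1 48:0 50:3 52:6 54:7 56:8 58:8
top 165 215 -16:68 -14:69 -12:68 -10:66 -8:67 -6:74 -4:93 -2:117 0:134 2:142 4:143 6:139 8:131 10:120 12:108 14:99 16:96 18:96 20:97 22:97 24:95 26:89 28:81 30:74 32:74 34:88 36:122 38:154 40:170 42:177 44:172 46:164 48:157 50:152 52:152 54:153 56:153 58:153
top 165 -40 -16:68 -14:68 -12:68 -10:66 -8:67 -6:73 -4:91 -2:116 0:133 2:141 4:144 6:141 8:134 10:124 12:111 14:101 16:96 18:96 20:96 22:96 24:94 26:89 28:81 30:74 32:73 34:86 36:117 38
[... 1133 characters left out ...]
152 2:143 4:132 6:130 8:135 10:142 12:146 14:149 16:149 18:145 20:124 22:92 24:77 26:76 28:75 30:73 32:70 34:69 36:83 38:122 40:173 42:208 44:214 46:200 48:157 50:96 52:72 54:74 56:77 58:77
scene 165 -40 -16:86 -14:87 -12:87 -10:87 -8:86 -6:86 -4:86 -2:86 0:86 2:85 4:85 6:94 8:113 10:135 12:148 14:149 16:151 18:153 20:135 22:94 24:76 26:76 28:77 30:76 32:72 34:70 36:74 38:109 40:161 42:205 44:216 46:207 48:170 50:106 52:76 54:75 56:76 58:76
scene 165 -270 -16:84 -14:85 -12:85 -10:85 -8:85 -6:85 -4:85 -2:85 0:85 2:85 4:84 6:89 8:106 10:131 12:146 14:148 16:150 18:158 20:155 22:105 24:75 26:76 28:78 30:77 32:75 34:72 36:72 38:93 40:148 42:199 44:215 46:211 48:183 50:115 52:73 54:75 56:77 58:77
```

```bash
cat >> fit0.py <<'E'
print("----")
car=[o for i,o in enumerate(car) if i not in(4,7,11)]
p,r=fit(car,[.45,.25,0]);print("car",p);print(r)
g=place(p,[(4,0,0)])[0]; go([g[0],g[1],.20],p[2])
E
python3 fit0.py | sed -n '/----/,$p'
```

```text
----
car [0.4554 0.247  0.0105]
[[ 0.4416 -0.1196]
 [ 0.0296  0.2966]
 [-0.5507  0.0664]
 [-0.1101 -0.1008]
 [ 0.3391 -0.2446]
 [ 0.4038  0.2872]
 [ 0.8095 -0.8437]
 [-1.014  -0.3654]
 [-0.2759  0.2327]]
t 0.1 p [0.2834 0.6119 0.23  ] tilt [-0.001  -0.0019] q6 -0.03690595594316077 turn wz 1.1265 shift cm [-36.67  17.22   3.  ] F [ 0.6815 -0.4308  0.9735] width 1.004118134406478
```

Emit:
play_rows(
  commands=[
    [0,0,0,0,0,0.1126],
    [0,0,0,0,0,0.1126],
    [0,0,0,0,0,0.1126],
    [0,0,0,0,0,0.1126],
    [0,0,0,0,0,0.1126],
  ],
  grip=0,
)

```text
time: 0.52
tool_pos: [0.2835, 0.6121, 0.2305]
tcp_rot: [1.51, 2.755, -0.002]
wrist_force: [-0.3, 0.4, -0.1]
width: 1.004
grip_force: 0.0
```

Emit:
play_rows(
  commands=[
    [0,0,0,0,0,0.1126],
    [0,0,0,0,0,0.1126],
    [0,0,0,0,0,0.1126],
    [0,0,0,0,0,0.1126],
    [0,0,0,0,0,0.1126],
  ],
)

```text
time: 0.93
tool_pos: [0.2835, 0.6121, 0.2305]
tcp_rot: [2.215, 2.227, -0.002]
wrist_force: [-0.1, 0.1, 0.7]
width: 0.999
grip_force: 0.0
```

Emit:
play_rows(
  commands=[
    [-2.4,1.1,0.1,0,0,0],
    [-2.4,1.1,0.1,0,0,0],
    [-2.4,1.1,0.1,0,0,0],
    [-2.4,1.1,0.1,0,0,0],
    [-2.4,1.1,0.1,0,0,0],
  ],
)

```text
time: 1.35
tool_pos: [0.34, 0.4917, 0.2255]
tcp_rot: [2.209, 2.234, -0.002]
wrist_force: [-0.3, -0.7, 0.2]
width: 1.0
grip_force: 0.0
```

Emit:
play_rows(
  commands=[
    [-2.4,1.1,0.1,0,0,0],
    [-2.4,1.1,0.1,0,0,0],
    [-2.4,1.1,0.1,0,0,0],
    [-2.4,1.1,0.1,0,0,0],
    [-2.4,1.1,0.1,0,0,0],
  ],
)

```text
time: 1.77
tool_pos: [0.3964, 0.3722, 0.2207]
tcp_rot: [-2.209, -2.234, 0.001]
wrist_force: [-0.5, 0.5, -0.8]
width: 1.005
grip_force: 0.0
```

Emit:
play_rows(
  commands=[
    [-2.4,1.1,0.1,0,0,0],
    [-2.4,1.1,0.1,0,0,0],
    [-2.4,1.1,0.1,0,0,0],
    [-2.4,1.1,0.1,0,0,0],
    [0,0,0,0,0,0],
  ],
)

```text
time: 2.18
tool_pos: [0.4424, 0.2744, 0.2165]
tcp_rot: [2.212, 2.229, -0.003]
wrist_force: [-1.2, -0.7, 0.2]
width: 1.0
grip_force: 0.0
```

```bash
python3 - <<'E'
from h import *
g=place([.4554,.247,.0105],[(4,0,0)])[0]; go([g[0],g[1],.132],.0105)
im=optics.read_camera("top");s=optics.read_camera("scene");np.save("pics/t1.npy",im);np.save("pics/s1.npy",s)
E
```

```text
t 2.1833 p [0.4424 0.2744 0.2165] tilt [-0.0003 -0.0027] q6 0.5018245924201152 turn wz -0.0027 shift cm [-2.75  1.67  8.45] F [-1.1671 -0.6696  0.2235] width 1.000081301188597
```

Emit:
play_rows(
  commands=[
    [-1.35,0.85,0,0,0,0],
    [-1.4,0.82,0.5,0,0,0],
    [0,0,2.0,0,0,0],
    [0,0,2.0,0,0,0],
    [0,0,2.0,0,0,0],
  ],
)

```text
time: 2.7
tool_pos: [0.4584, 0.252, 0.1519]
tcp_rot: [-2.208, -2.234, -0.002]
wrist_force: [0.5, 0.0, 0.1]
width: 0.999
grip_force: 0.0
```

Emit:
play_rows(
  commands=[
    [0,0,1.0,0,0,0],
    [0,0,0.7,0,0,0],
    [0,0,0.2,0,0,0],
    [0,0,0,0,0,0],
    [0,0,0,0,0,0],
  ],
)

```text
time: 3.12
tool_pos: [0.459, 0.2516, 0.1343]
tcp_rot: [2.208, 2.234, 0.002]
wrist_force: [-1.1, 0.4, -0.0]
width: 0.998
grip_force: 0.0
```

Emit:
play_rows(
  commands=[
    [0,0,0,0,0,0],
    [0,0,0,0,0,0],
    [0,0,0,0,0,0],
    [0,0,0,0,0,0],
    [0,0,0,0,0,0],
  ],
  grip=1,
  force=80,
)

```text
time: 3.53
tool_pos: [0.4586, 0.2509, 0.1336]
tcp_rot: [2.209, 2.233, 0.001]
wrist_force: [0.4, 0.3, 0.6]
width: 0.295
grip_force: 0.0
```

Emit:
play_rows(
  commands=[
    [0,0,0,0,0,0],
    [0,0,0,0,0,0],
    [0,0,0,0,0,0],
    [0,0,0,0,0,0],
    [0,0,0,0,0,0],
  ],
)

```text
time: 3.95
tool_pos: [0.4589, 0.2509, 0.1335]
tcp_rot: [2.209, 2.233, 0.001]
wrist_force: [2.7, -0.9, -0.4]
width: 0.123
grip_force: 79.4
```

Emit:
play_rows(
  commands=[
    [0,0,-0.5,0,0,0],
    [0,0,-1.0,0,0,0],
    [0,0,-2,0,0,0],
    [0,0,-2,0,0,0],
    [0,0,-2,0,0,0],
  ],
)

```text
time: 4.37
tool_pos: [0.457, 0.2504, 0.2084]
tcp_rot: [-2.208, -2.233, 0.005]
wrist_force: [0.0, -0.1, -4.8]
width: 0.121
grip_force: 78.8
```

Emit:
play_rows(
  commands=[
    [0,0,-1.5,0,0,0],
    [0,0,-1,0,0,0],
    [0,0,-0.5,0,0,0],
    [0,0,0,0,0,0],
    [0,0,0,0,0,0],
  ],
)

```text
time: 4.78
tool_pos: [0.4578, 0.2506, 0.2375]
tcp_rot: [-2.209, -2.233, 0.002]
wrist_force: [-0.9, -0.6, -4.8]
width: 0.125
grip_force: 78.8
```

```bash
python3 - <<'E'
from h import *
rail=[.6367,-.0123,.0446]
g=place(rail,[(0,134,0)])[0]; go([g[0],g[1],.235],.0446)
E
```

```text
t 4.7833 p [0.4578 0.2506 0.2375] tilt [-0.0014 -0.0006] q6 0.4420619674217069 turn wz -0.0336 shift cm [-13.66  16.7    0.25] F [-0.9307 -0.5995 -4.7847] width 0.12511781615436418
```

Emit:
play_rows(
  commands=[
    [0,0,0,0,0,-0.034],
    [-0.7,0.8,0,0,0,0],
    [-1.4,1.7,0,0,0,0],
    [-1.4,1.7,0,0,0,0],
    [-1.4,1.7,0,0,0,0],
  ],
)

```text
time: 5.2
tool_pos: [0.5199, 0.2034, 0.2368]
tcp_rot: [-2.171, -2.27, 0.003]
wrist_force: [-0.5, 0.7, -4.4]
width: 0.126
grip_force: 78.9
```

Emit:
play_rows(
  commands=[
    [-1.4,1.7,0,0,0,0],
    [-1.4,1.7,0,0,0,0],
    [-1.4,1.7,0,0,0,0],
    [-1.4,1.7,0,0,0,0],
    [-1.4,1.7,0,0,0,0],
  ],
)

```text
time: 5.62
tool_pos: [0.6081, 0.1368, 0.2364]
tcp_rot: [-2.171, -2.269, 0.004]
wrist_force: [0.7, 0.3, -5.0]
width: 0.128
grip_force: 78.9
```

Emit:
play_rows(
  commands=[
    [-1.2,1.5,0,0,0,0],
    [-0.6,0.8,0,0,0,0],
    [0,0,0,0,0,0],
    [0,0,0,0,0,0],
    [0,0,0,0,0,0],
  ],
)

```text
time: 6.03
tool_pos: [0.6304, 0.1219, 0.2374]
tcp_rot: [-2.17, -2.269, 0.002]
wrist_force: [0.1, -0.2, -5.3]
width: 0.123
grip_force: 78.8
```

```bash
cat > chk.py <<'E'
from ov import *
rail=[.6367,-.0123,.0446]
g=place(rail,[(0,134,0)])[0]; go([g[0],g[1],.235],.0446)
p,R,s=tool(); yaw=np.arctan2(R[1,1],R[0,1]); o=place([p[0],p[1],yaw],[(-4,-3.9,0)])[0]; z0=p[2]-.1335
t=optics.read_camera("top")[:,:,::-1];sc=optics.read_camera("scene")[:,:,::-1];np.save("pics/t2.npy",t);np.save("pics/s2.npy",sc)
print("O",o,z0)
S=[(rail,RL,0,(0,0,255)),([o[0],o[1],yaw],CL+[[(28,-40,93),(28,40,93)],[(28,-40,93),(28,-40,127)],[(28,40,93),(28,40,127)]],z0,(255,255,0))]
cv2.imwrite("pics/ov2.png",np.vstack([draw(t,"top",140,110,160,60,5,S),draw(sc,"scene",280,105,160,60,5,S)]))
E
python3 chk.py
```

```text
t 6.0333 p [0.6304 0.1219 0.2374] tilt [-0.0022  0.0003] q6 0.10682404885681317 turn wz 0.0002 shift cm [-0.03  0.03  0.24] F [ 0.107  -0.1754 -5.3235] width 0.12255113529539928
O [0.6266 0.1178 0.    ] 0.1039492300166713
```

View pics/ov2.png

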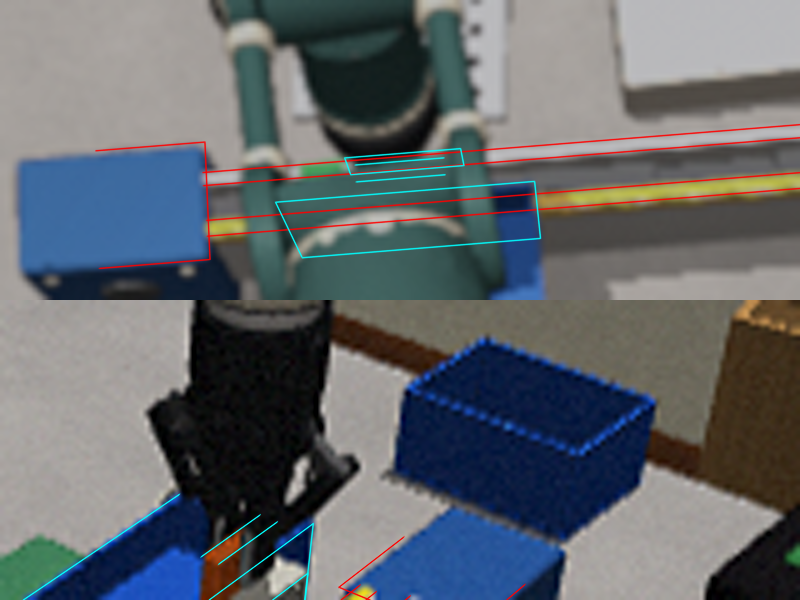

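The top view shows the carrier's panel just in front of the yellow lip, and the overlay matches its right end at (535,183)/(540,240). I'll lower it by feel.

Emit:
play_rows(
  commands=[
    [0,0,0.8,0,0,0],
    [0,0,0.9,0,0,0],
    [0,0,0.9,0,0,0],
    [0,0,0.7,0,0,0],
    [0,0,0.2,0,0,0],
  ],
)

```text
time: 6.55
tool_pos: [0.6297, 0.1214, 0.2004]
tcp_rot: [-2.169, -2.269, 0.005]
wrist_force: [-0.2, -0.1, -5.3]
width: 0.124
grip_force: 78.9
```

Emit:
play_rows(
  commands=[
    [0,0,0.1,0,0,0],
    [0,0,0.2,0,0,0],
    [0,0,0.1,0,0,0],
    [0,0,0.1,0,0,0],
    [0,0,0,0,0,0],
  ],
)

```text
time: 6.97
tool_pos: [0.6316, 0.1215, 0.1985]
tcp_rot: [2.171, 2.271, 0.001]
wrist_force: [0.0, 0.7, -4.6]
width: 0.121
grip_force: 78.9
```

Emit:
play_rows(
  commands=[
    [0,0,0.1,0,0,0],
    [0,0,0.1,0,0,0],
    [0,0,0.1,0,0,0],
    [0,0,0,0,0,0],
  ],
)

```text
time: 7.3
tool_pos: [0.6313, 0.1215, 0.195]
tcp_rot: [-2.171, -2.271, 0.0]
wrist_force: [0.2, -0.5, -4.5]
width: 0.12
grip_force: 78.9
```

```bash
python3 -c "
from h import *
go([.63,.12,.19],.0446)"
```

```text
t 7.3 p [0.6313 0.1215 0.195 ] tilt [-0.0004 -0.0001] q6 0.10640721125219907 turn wz 0.0004 shift cm [-0.14 -0.13  0.5 ] F [ 0.1986 -0.5297 -4.5341] width 0.12025361360971458
```

Emit:
play_rows(
  commands=[
    [0,0,0.2,0,0,0],
    [0,0,0.2,0,0,0],
    [0,0,0.2,0,0,0],
    [0,0,0.1,0,0,0],
    [0,0,0,0,0,0],
  ],
)

```text
time: 7.72
tool_pos: [0.6311, 0.1215, 0.1877]
tcp_rot: [-2.171, -2.27, 0.001]
wrist_force: [0.0, 1.1, -4.7]
width: 0.126
grip_force: 78.8
```

Emit:
play_rows(
  commands=[
    [0,0,0.1,0,0,0],
    [0,0,0.1,0,0,0],
    [0,0,0.1,0,0,0],
    [0,0,0,0,0,0],
  ],
)

```text
time: 8.05
tool_pos: [0.6313, 0.1215, 0.185]
tcp_rot: [-2.171, -2.271, 0.0]
wrist_force: [-0.0, -1.1, -4.9]
width: 0.126
grip_force: 78.8
```

Emit:
play_rows(
  commands=[
    [0,0,0.1,0,0,0],
    [0,0,0.05,0,0,0],
    [0,0,0,0,0,0],
  ],
)

```text
time: 8.3
tool_pos: [0.6313, 0.1215, 0.1836]
tcp_rot: [-2.171, -2.271, 0.0]
wrist_force: [0.8, 0.3, -5.5]
width: 0.127
grip_force: 78.9
```

Emit:
play_rows(
  commands=[
    [0,0,0.1,0,0,0],
    [0,0,0.05,0,0,0],
    [0,0,0,0,0,0],
  ],
)

```text
time: 8.55
tool_pos: [0.6314, 0.1215, 0.1824]
tcp_rot: [2.171, 2.271, 0.0]
wrist_force: [0.0, -0.3, -4.3]
width: 0.128
grip_force: 79.0
```

Emit:
play_rows(
  commands=[
    [0,0,0.1,0,0,0],
    [0,0,0.05,0,0,0],
    [0,0,0,0,0,0],
  ],
)

```text
time: 8.8
tool_pos: [0.6318, 0.1216, 0.1823]
tcp_rot: [2.17, 2.27, 0.002]
wrist_force: [-3.4, -1.4, 4.9]
width: 0.12
grip_force: 80.2
```

Emit:
play_rows(
  commands=[
    [0,0,0,0,0,0],
    [0,0,0,0,0,0],
    [0,0,0,0,0,0],
    [0,0,0,0,0,0],
    [0,0,0,0,0,0],
  ],
  grip=0.3,
)

```text
time: 9.22
tool_pos: [0.6316, 0.1216, 0.1807]
tcp_rot: [2.171, 2.271, 0.0]
wrist_force: [-0.0, 0.3, 0.1]
width: 0.703
grip_force: 0.0
```

Emit:
play_rows(
  commands=[
    [0,0,-0.8,0,0,0],
    [0,0,-1.5,0,0,0],
    [0,0,-1.7,0,0,0],
    [0,0,-2,0,0,0],
    [0,0,-1,0,0,0],
  ],
)

```text
time: 9.63
tool_pos: [0.6327, 0.1217, 0.2542]
tcp_rot: [2.169, 2.269, 0.005]
wrist_force: [0.4, 0.6, 0.6]
width: 0.701
grip_force: 0.0
```

```bash
python3 - <<'E'
from ov import *
rail=[.6367,-.0123,.0446]
# push start: shut fingers just left of side wall (carrier y+89 -> rail y 130+89=219), rail x -50
for xy,z in(((-50,251,0),.245),((-50,251,0),.135)):
    g=place(rail,[xy])[0]; go([g[0],g[1],z],.0446)
sc=optics.read_camera("scene")[:,:,::-1];tt=optics.read_camera("top")[:,:,::-1]
o=place(rail,[(-4,130,0)])[0]
S=[(rail,RL,0,(0,0,255)),([o[0],o[1],.0446],CL,.05,(255,255,0))]
cv2.imwrite("pics/s3.png",np.vstack([draw(sc,"scene",260,110,160,60,5,S),draw(tt,"top",140,120,160,60,5,S)]))
E
```

```text
t 9.6333 p [0.6327 0.1217 0.2542] tilt [0.004  0.0006] q6 0.10640457554129606 turn wz 0.0004 shift cm [11.69 -5.2   0.92] F [0.3507 0.5967 0.6457] width 0.7006582846647841
t 9.6333 p [0.6327 0.1217 0.2542] tilt [0.004  0.0006] q6 0.10640457554129606 turn wz 0.0004 shift cm [11.69 -5.2  11.92] F [0.3507 0.5967 0.6457] width 0.7006582846647841
```

View pics/s3.png

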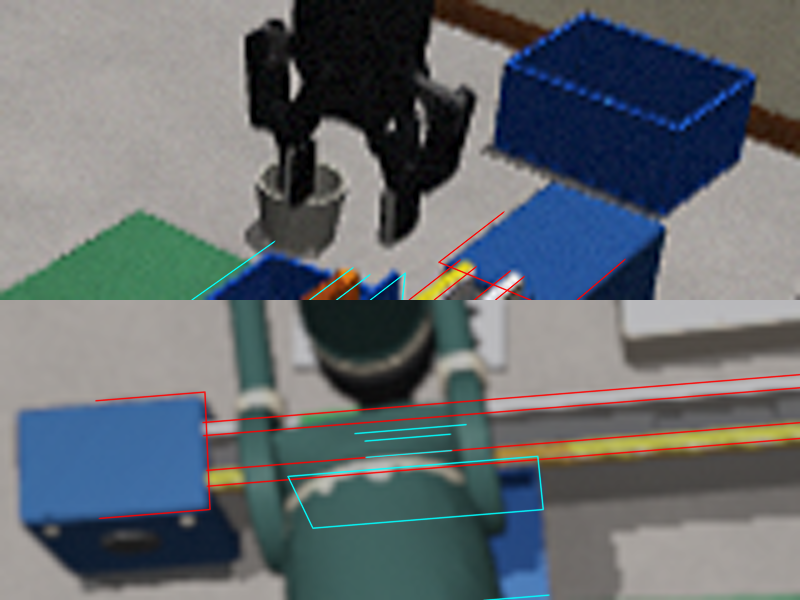

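Emit:
play_rows(
  commands=[
    [2.0,-1,0,0,0,0],
    [3,-1.4,0,0,0,0],
    [3,-1.4,0,0,0,0],
    [2.7,-1.1,0,0,0,0],
    [1,-0.3,0,0,0,0],
  ],
  grip=1,
  force=20,
)

```text
time: 10.15
tool_pos: [0.5717, 0.2388, 0.2493]
tcp_rot: [-2.167, -2.271, 0.002]
wrist_force: [-0.1, -0.7, -0.3]
width: 0.007
grip_force: 0.0
```

Emit:
play_rows(
  commands=[
    [0,0,1.5,0,0,0],
    [0,0,3,0,0,0],
    [0,0,3.5,0,0,0],
    [0,0,3.5,0,0,0],
    [0,0,1.9,0,0,0],
  ],
)

```text
time: 10.57
tool_pos: [0.5712, 0.2345, 0.1112]
tcp_rot: [-2.169, -2.269, 0.01]
wrist_force: [-1.8, -1.4, -0.2]
width: -0.003
grip_force: 0.0
```

Emit:
play_rows(
  commands=[
    [-0.3,0,0,0,0,0],
    [-0.3,0,0,0,0,0],
    [-0.3,0,0,0,0,0],
    [-0.25,0,0,0,0,0],
    [-0.25,0,0,0,0,0],
  ],
)

```text
time: 10.98
tool_pos: [0.5766, 0.2221, 0.1193]
tcp_rot: [2.17, 2.269, 0.006]
wrist_force: [-0.6, -0.5, 0.6]
width: -0.003
grip_force: 0.0
```

Emit:
play_rows(
  commands=[
    [-0.25,0,0,0,0,0],
    [-0.25,0,0,0,0,0],
    [-0.25,0,0,0,0,0],
    [-0.25,0,0,0,0,0],
    [-0.25,0,0,0,0,0],
  ],
)

```text
time: 11.4
tool_pos: [0.5762, 0.2109, 0.1181]
tcp_rot: [-2.171, -2.271, -0.005]
wrist_force: [-0.8, 5.8, 3.6]
width: 0.0
grip_force: 2.9
```

```bash
cat > where.py <<'E'
from h import *
rail=[.6367,-.0123,.0446]
p,R,s=tool(); c,n=np.cos(rail[2]),np.sin(rail[2]); d=p[:2]-rail[:2]
print("t",s["time"],"rail xy",np.array([c*d[0]+n*d[1],-n*d[0]+c*d[1]])*1000,"z",p[2],"F",s["wrist_force"],"tq",s["torque"])
E
python3 where.py
```

```text
t 11.4 rail xy [-50.5367 225.6554] z 0.11809746200547516 F [-0.7675  5.7534  3.5702] tq [ 0.7567  0.0091 -0.0238]
```

Emit:
play_rows(
  commands=[
    [-0.25,0,0,0,0,0],
    [-0.25,0,0,0,0,0],
    [-0.25,0,0,0,0,0],
    [-0.25,0,0,0,0,0],
    [-0.25,0,0,0,0,0],
  ],
)

```text
time: 11.82
tool_pos: [0.5767, 0.1985, 0.1181]
tcp_rot: [-2.171, -2.271, -0.005]
wrist_force: [-0.2, 4.8, 2.3]
width: 0.005
grip_force: 2.9
```

Emit:
play_rows(
  commands=[
    [-0.25,0,0,0,0,0],
    [-0.25,0,0,0,0,0],
    [-0.25,0,0,0,0,0],
    [-0.25,0,0,0,0,0],
    [-0.25,0,0,0,0,0],
  ],
)

```text
time: 12.23
tool_pos: [0.5773, 0.186, 0.1181]
tcp_rot: [-2.171, -2.271, -0.005]
wrist_force: [-0.6, 5.8, 3.6]
width: -0.003
grip_force: 2.9
```

```bash
python3 where.py
```

```text
t 12.2333 rail xy [-50.5335 200.7438] z 0.11808660470459142 F [-0.5768  5.8194  3.5782] tq [ 0.7326  0.0047 -0.011 ]
```

Emit:
play_rows(
  commands=[
    [-0.25,0,0,0,0,0],
    [-0.25,0,0,0,0,0],
    [-0.25,0,0,0,0,0],
    [-0.25,0,0,0,0,0],
    [-0.25,0,0,0,0,0],
  ],
)

```text
time: 12.65
tool_pos: [0.5778, 0.1735, 0.1181]
tcp_rot: [-2.171, -2.271, -0.005]
wrist_force: [-0.9, 5.2, 3.3]
width: 0.003
grip_force: 2.9
```

Emit:
play_rows(
  commands=[
    [-0.25,0,0,0,0,0],
    [-0.25,0,0,0,0,0],
    [-0.25,0,0,0,0,0],
    [-0.25,0,0,0,0,0],
    [-0.25,0,0,0,0,0],
  ],
)

```text
time: 13.07
tool_pos: [0.5784, 0.161, 0.1181]
tcp_rot: [-2.171, -2.271, -0.005]
wrist_force: [-0.8, 4.8, 4.1]
width: -0.002
grip_force: 2.9
```

Emit:
play_rows(
  commands=[
    [-0.25,0,0,0,0,0],
    [-0.25,0,0,0,0,0],
    [-0.25,0,0,0,0,0],
    [-0.25,0,0,0,0,0],
    [-0.25,0,0,0,0,0],
  ],
)

```text
time: 13.48
tool_pos: [0.5789, 0.1485, 0.1181]
tcp_rot: [-2.171, -2.271, -0.005]
wrist_force: [-1.1, 6.2, 3.1]
width: 0.002
grip_force: 3.0
```

Emit:
play_rows(
  commands=[
    [-0.25,0,0,0,0,0],
    [-0.25,0,0,0,0,0],
    [-0.25,0,0,0,0,0],
    [-0.25,0,0,0,0,0],
    [-0.25,0,0,0,0,0],
  ],
)

```text
time: 13.9
tool_pos: [0.5795, 0.136, 0.1181]
tcp_rot: [-2.171, -2.271, -0.005]
wrist_force: [-0.6, 5.7, 3.6]
width: 0.001
grip_force: 3.0
```

Emit:
play_rows(
  commands=[
    [-0.25,0,0,0,0,0],
    [-0.25,0,0,0,0,0],
    [-0.25,0,0,0,0,0],
    [-0.25,0,0,0,0,0],
    [-0.25,0,0,0,0,0],
  ],
)

```text
time: 14.32
tool_pos: [0.5801, 0.1235, 0.1181]
tcp_rot: [-2.171, -2.271, -0.005]
wrist_force: [-1.6, 4.8, 3.7]
width: 0.002
grip_force: 3.0
```

```bash
python3 where.py; python3 -c "
from h import *
np.save('pics/t4.npy',optics.read_camera('top'));np.save('pics/s4.npy',optics.read_camera('scene'))"
```

```text
t 14.3167 rail xy [-50.5089 138.2111] z 0.11805811415237508 F [-1.5847  4.7817  3.7181] tq [ 0.8069 -0.0432  0.0231]
```

Emit:
play_rows(
  commands=[
    [-0.25,0,0,0,0,0],
    [-0.25,0,0,0,0,0],
    [-0.25,0,0,0,0,0],
    [-0.25,0,0,0,0,0],
  ],
)

```text
time: 14.75
tool_pos: [0.5805, 0.1135, 0.118]
tcp_rot: [-2.171, -2.271, -0.005]
wrist_force: [-0.2, 6.1, 5.1]
width: -0.0
grip_force: 3.3
```

Emit:
play_rows(
  commands=[
    [-0.25,0,0,0,0,0],
    [-0.25,0,0,0,0,0],
    [-0.25,0,0,0,0,0],
    [-0.25,0,0,0,0,0],
  ],
)

```text
time: 15.08
tool_pos: [0.581, 0.1035, 0.1179]
tcp_rot: [-2.171, -2.271, -0.005]
wrist_force: [-0.5, 7.2, 4.6]
width: 0.005
grip_force: 3.3
```

Emit:
play_rows(
  commands=[
    [-0.25,0,0,0,0,0],
    [-0.25,0,0,0,0,0],
    [-0.25,0,0,0,0,0],
    [-0.25,0,0,0,0,0],
  ],
)

```text
time: 15.42
tool_pos: [0.5814, 0.0935, 0.1179]
tcp_rot: [-2.171, -2.271, -0.005]
wrist_force: [-0.3, 7.0, 3.6]
width: 0.004
grip_force: 3.3
```

Emit:
play_rows(
  commands=[
    [-0.25,0,0,0,0,0],
    [-0.25,0,0,0,0,0],
    [-0.25,0,0,0,0,0],
    [-0.25,0,0,0,0,0],
  ],
)

```text
time: 15.75
tool_pos: [0.5819, 0.0835, 0.1179]
tcp_rot: [-2.171, -2.271, -0.004]
wrist_force: [-0.5, 7.4, 5.3]
width: 0.0
grip_force: 3.4
```

```bash
python3 where.py; python3 - <<'E'
from h import *
import cv2
for n in("top","scene"):
    im=optics.read_camera(n); np.save(f"pics/{n}5.npy",im)
s=np.load("pics/scene5.npy")[:,:,::-1]; t=np.load("pics/top5.npy")[:,:,::-1]
k=lambda im,u,v,w,h:cv2.resize(im[v:v+h,u:u+w],None,fx=5,fy=5,interpolation=cv2.INTER_CUBIC)
cv2.imwrite("pics/v5.png",np.vstack([k(s,240,140,160,70),k(t,160,125,160,50)]))
E
```

```text
t 15.75 rail xy [-50.516   98.1166] z 0.11791704187015027 F [-0.4835  7.3662  5.3175] tq [ 0.9228 -0.063   0.0788]
```

View pics/v5.png

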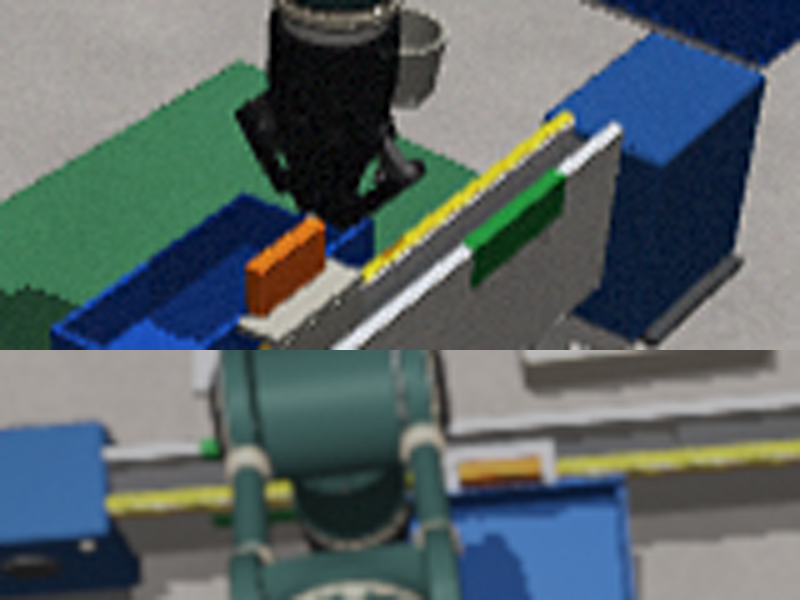

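The carrier is hooked and sliding. In the lower panel the tab is at (500,470) and the carrier's right end at (625,490). I'll keep pushing.

Emit:
play_rows(
  commands=[
    [-0.25,0,0,0,0,0],
    [-0.25,0,0,0,0,0],
    [-0.25,0,0,0,0,0],
    [-0.25,0,0,0,0,0],
  ],
)

```text
time: 16.18
tool_pos: [0.5823, 0.0735, 0.1179]
tcp_rot: [-2.171, -2.271, -0.004]
wrist_force: [-1.6, 7.0, 5.6]
width: -0.0
grip_force: 3.4
```

Emit:
play_rows(
  commands=[
    [-0.25,0,0,0,0,0],
    [-0.25,0,0,0,0,0],
    [-0.25,0,0,0,0,0],
    [-0.25,0,0,0,0,0],
  ],
)

```text
time: 16.52
tool_pos: [0.5827, 0.0635, 0.1179]
tcp_rot: [-2.171, -2.271, -0.004]
wrist_force: [-0.9, 7.6, 5.0]
width: 0.003
grip_force: 3.4
```

Emit:
play_rows(
  commands=[
    [-0.25,0,0,0,0,0],
    [-0.25,0,0,0,0,0],
    [-0.25,0,0,0,0,0],
    [-0.25,0,0,0,0,0],
  ],
)

```text
time: 16.85
tool_pos: [0.5832, 0.0535, 0.1179]
tcp_rot: [-2.171, -2.271, -0.004]
wrist_force: [-0.1, 6.0, 5.2]
width: 0.001
grip_force: 3.4
```

Emit:
play_rows(
  commands=[
    [-0.25,0,0,0,0,0],
    [-0.25,0,0,0,0,0],
    [-0.25,0,0,0,0,0],
    [-0.25,0,0,0,0,0],
  ],
)

```text
time: 17.18
tool_pos: [0.5836, 0.0435, 0.1179]
tcp_rot: [-2.171, -2.271, -0.004]
wrist_force: [-0.2, 7.0, 5.7]
width: -0.0
grip_force: 3.4
```

Emit:
play_rows(
  commands=[
    [-0.25,0,0,0,0,0],
    [-0.25,0,0,0,0,0],
    [-0.25,0,0,0,0,0],
    [-0.25,0,0,0,0,0],
  ],
)

```text
time: 17.52
tool_pos: [0.5841, 0.0335, 0.1179]
tcp_rot: [-2.171, -2.271, -0.004]
wrist_force: [-0.1, 6.0, 5.1]
width: -0.001
grip_force: 3.5
```

Emit:
play_rows(
  commands=[
    [-0.25,0,0,0,0,0],
    [-0.25,0,0,0,0,0],
    [-0.25,0,0,0,0,0],
    [-0.25,0,0,0,0,0],
  ],
)

```text
time: 17.85
tool_pos: [0.5846, 0.0236, 0.118]
tcp_rot: [-2.171, -2.271, -0.004]
wrist_force: [-0.5, 7.0, 6.3]
width: -0.002
grip_force: 3.7
```

Emit:
play_rows(
  commands=[
    [-0.25,0,0,0,0,0],
    [-0.25,0,0,0,0,0],
    [-0.25,0,0,0,0,0],
    [-0.25,0,0,0,0,0],
  ],
)

```text
time: 18.18
tool_pos: [0.585, 0.0137, 0.118]
tcp_rot: [-2.171, -2.271, -0.005]
wrist_force: [-0.2, 7.3, 5.7]
width: -0.0
grip_force: 3.9
```

Emit:
play_rows(
  commands=[
    [-0.25,0,0,0,0,0],
    [-0.25,0,0,0,0,0],
    [-0.25,0,0,0,0,0],
    [-0.25,0,0,0,0,0],
  ],
)

```text
time: 18.52
tool_pos: [0.5855, 0.0036, 0.118]
tcp_rot: [-2.171, -2.271, -0.004]
wrist_force: [0.5, 5.4, 4.6]
width: -0.002
grip_force: 3.6
```

Emit:
play_rows(
  commands=[
    [-0.25,0,0,0,0,0],
    [-0.25,0,0,0,0,0],
    [-0.25,0,0,0,0,0],
    [-0.25,0,0,0,0,0],
  ],
)

```text
time: 18.85
tool_pos: [0.5853, -0.0068, 0.1172]
tcp_rot: [-2.17, -2.27, -0.002]
wrist_force: [-0.9, 6.7, 3.4]
width: 0.003
grip_force: 3.3
```

```bash
cat > tab.py <<'E'
from h import *
rail=[.6367,-.0123,.0446]
im=optics.read_camera("scene"); sc=im
cv2.imwrite("pics/v6.png",cv2.resize(im[120:240,180:340,::-1],None,fx=5,fy=5,interpolation=cv2.INTER_CUBIC))
t=optics.read_camera("top")
for n,i,(u0,u1,v0,v1) in(("scene",im,(180,400,120,260)),("top",t,(140,380,120,200))):
    h=cv2.cvtColor(i,cv2.COLOR_RGB2HSV); m=cv2.inRange(h,(5,150,90),(17,255,255)); k=np.zeros_like(m);k[v0:v1,u0:u1]=m[v0:v1,u0:u1]
    nn,l,st,ce=cv2.connectedComponentsWithStats(k); print(n,[(st[j,4],ce[j]) for j in range(1,nn) if st[j,4]>15])
for y in range(-110,-50,20): print(y,[proj(c,place(rail,[(-4+4,y,50+dz+146+6)]))[0] for c in("scene","top") for dz in(0,-10)])
E
python3 tab.py; python3 where.py
```

```text
scene [(np.int32(200), array([276.525, 211.185])), (np.int32(163), array([217.3926, 253.638 ]))]
top [(np.int32(41), array([327.7561, 179.4146]))]
-110 [array([273.9425, 209.438 ]), array([273.9175, 212.3701]), array([289.6678, 143.9137]), array([289.4775, 144.8756])]
-90 [array([278.7379, 205.8216]), array([278.6902, 208.7423]), array([283.9885, 144.3709]), array([283.8361, 145.3299])]
-70 [array([283.4398, 202.2757]), array([283.3701, 205.1849]), array([278.3071, 144.8283]), array([278.1925, 145.7844])]
t 18.95 rail xy [-51.0465   7.3736] z 0.1171023492193526 F [1.0161 5.5477 3.1956] tq [ 0.7561 -0.0723  0.0107]
```

```bash
cat > cmp.py <<'E'
from h import *
rail=[.6367,-.0123,.0446]
def cen(i,u0,u1,v0,v1):
    m=cv2.inRange(cv2.cvtColor(i,cv2.COLOR_RGB2HSV),(5,150,90),(17,255,255)); k=np.zeros_like(m);k[v0:v1,u0:u1]=m[v0:v1,u0:u1]
    nn,l,st,ce=cv2.connectedComponentsWithStats(k); j=1+st[1:,4].argmax(); return st[j,4],ce[j]
def solve(i,*w):
    a,c=cen(i,*w); r=least_squares(lambda p:proj("scene",place(rail,[(0,p[0],p[1])]))[0]-c,[0,200]); print(a,c,"y,z:",r.x)
solve(np.load("pics/s4.npy"),250,400,120,225)
solve(np.load("pics/scene5.npy"),250,400,120,225)
solve(optics.read_camera("scene"),250,400,120,240)
E
python3 cmp.py
```

```text
178 [305.1348 186.2978] y,z: [ 27.743  200.6001]
183 [296.9071 192.6011] y,z: [-10.3665 200.2715]
202 [276.495  211.2129] y,z: [-99.2043 189.2148]
```

Home: the tab's height fell by 11 mm between pictures. I'll back off and go for the silver heatsink.

Emit:
play_rows(
  commands=[
    [0.5,0,0,0,0,0],
    [1.0,0,0,0,0,0],
    [1.5,0,-1,0,0,0],
    [0,0,-3.0,0,0,0],
    [0,0,-3.5,0,0,0],
  ],
)

```text
time: 19.42
tool_pos: [0.5805, 0.0231, 0.1885]
tcp_rot: [-2.166, -2.268, 0.01]
wrist_force: [0.4, -0.1, -0.3]
width: -0.001
grip_force: 0.0
```

Emit:
play_rows(
  commands=[
    [0,0,-3.5,0,0,0],
    [0,0,-2.0,0,0,0],
    [0,-1,0,0,0,0.114],
    [0,-1,0,0,0,0.114],
    [0,0,0,0,0,0.114],
  ],
  grip=0.3,
)

```text
time: 19.83
tool_pos: [0.5623, 0.0227, 0.247]
tcp_rot: [2.531, 1.862, -0.002]
wrist_force: [0.7, 0.3, -0.3]
width: 0.691
grip_force: 0.0
```

Emit:
play_rows(
  commands=[
    [0,0,0,0,0,0.114],
    [0,0,0,0,0,0.114],
    [0,0,0,0,0,0],
  ],
)

```text
time: 20.08
tool_pos: [0.5632, 0.0226, 0.2461]
tcp_rot: [-2.724, -1.565, 0.003]
wrist_force: [0.4, 0.0, -0.5]
width: 0.702
grip_force: 0.0
```

```bash
python3 cmp.py; python3 - <<'E'
from h import *
go([.4033,-.2791,.13],-.524)
E
```

```text
178 [305.1348 186.2978] y,z: [ 27.743  200.6001]
183 [296.9071 192.6011] y,z: [-10.3665 200.2715]
200 [276.545 211.17 ] y,z: [-98.9948 189.2316]
t 20.1333 p [0.5633 0.0226 0.2462] tilt [-0.0012 -0.0007] q6 0.5190870828385771 turn wz 0.0015 shift cm [-34.13   1.25  11.62] F [-0.088   0.6167  0.0808] width 0.7049481304405438
```

Emit:
play_rows(
  commands=[
    [-2,0,0,0,0,0],
    [-3.4,0.2,0,0,0,0],
    [-3.4,0.2,0,0,0,0],
    [-3.4,0.2,0,0,0,0],
    [-3.4,0.2,0,0,0,0],
  ],
)

```text
time: 20.55
tool_pos: [0.4915, -0.1173, 0.2464]
tcp_rot: [-2.718, -1.575, 0.001]
wrist_force: [0.7, 0.3, -0.1]
width: 0.705
grip_force: 0.0
```

Emit:
play_rows(
  commands=[
    [-3.4,0.2,0,0,0,0],
    [-3.4,0.2,0,0,0,0],
    [-3.4,0,0,0,0,0],
    [-3.4,0,0,0,0,0],
    [-3.0,0,0,0,0,0],
  ],
)

```text
time: 20.97
tool_pos: [0.4114, -0.2635, 0.2466]
tcp_rot: [2.719, 1.573, -0.001]
wrist_force: [0.1, -0.1, 0.4]
width: 0.698
grip_force: 0.0
```

Emit:
play_rows(
  commands=[
    [-1.9,0.05,1.6,0,0,0],
    [0,0,3,0,0,0],
    [0,0,3.5,0,0,0],
    [0,0,3,0,0,0],
    [0,0,0.5,0,0,0],
  ],
)

```text
time: 21.38
tool_pos: [0.3996, -0.2761, 0.1248]
tcp_rot: [-2.711, -1.567, 0.007]
wrist_force: [-0.1, 1.5, -0.7]
width: 0.697
grip_force: 0.0
```

```bash
python3 - <<'E'
from h import *
go([.4033,-.2791,.043],-.524)
s=optics.read_camera("scene")[:,:,::-1]
c=cv2.resize(s[150:290,120:300],None,fx=4,fy=4,interpolation=cv2.INTER_CUBIC)
cv2.imwrite("pics/v7.png",c)
E
```

```text
t 21.3833 p [ 0.3996 -0.2761  0.1248] tilt [-0.0089  0.0063] q6 -0.13285289910313366 turn wz 0.0015 shift cm [-0.08  0.47  8.18] F [-0.082   1.5039 -0.7489] width 0.6974473467307185
```

View pics/v7.png

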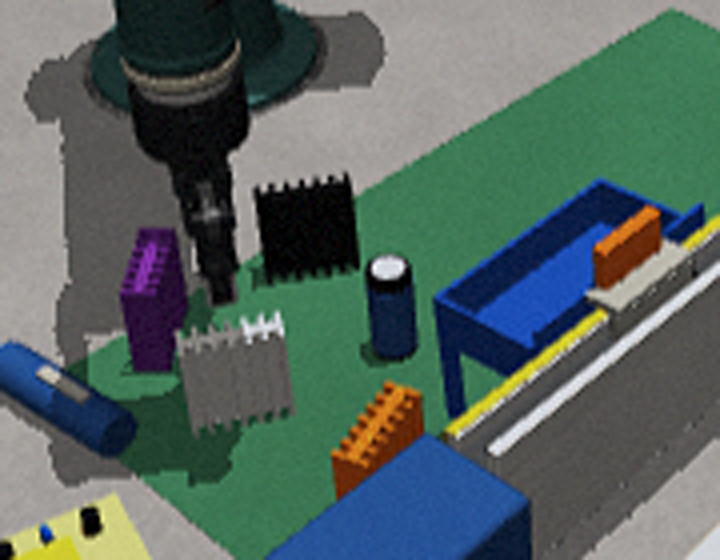

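The gripper is over the silver heatsink: fingers at (222,300), heatsink top at (235,335). The black one at (305,230) and the purple one at (150,300) are clear. I'll descend and grip.

Emit:
play_rows(
  commands=[
    [0,0,2,0,0,0],
    [0,0,2.5,0,0,0],
    [0,0,2.5,0,0,0],
    [0,0,1.7,0,0,0],
    [0,0,0,0,0,0],
  ],
)

```text
time: 21.85
tool_pos: [0.4025, -0.2776, 0.0421]
tcp_rot: [-2.717, -1.57, 0.003]
wrist_force: [0.6, -0.0, -1.5]
width: 0.702
grip_force: 0.0
```

Emit:
play_rows(
  commands=[
    [0,0,0,0,0,0],
    [0,0,0,0,0,0],
    [0,0,0,0,0,0],
    [0,0,0,0,0,0],
    [0,0,0,0,0,0],
  ],
  grip=1,
  force=50,
)

```text
time: 22.27
tool_pos: [0.4057, -0.2802, 0.0463]
tcp_rot: [2.718, 1.567, 0.003]
wrist_force: [1.5, 1.2, 7.2]
width: 0.319
grip_force: 50.6
```

Emit:
play_rows(
  commands=[
    [0,0,0,0,0,0],
    [0,0,0,0,0,0],
    [0,0,-1,0,0,0],
    [0,0,-2,0,0,0],
    [0,0,-3,0,0,0],
  ],
)

```text
time: 22.68
tool_pos: [0.4011, -0.2769, 0.1021]
tcp_rot: [-2.716, -1.566, 0.004]
wrist_force: [-0.3, -0.1, -2.5]
width: 0.32
grip_force: 49.6
```

Emit:
play_rows(
  commands=[
    [0,0,-3.5,0,0,0],
    [0,0,-3.5,0,0,0],
    [0,0,-3.5,0,0,0],
    [0,0,-3.5,0,0,0],
    [0,0,-3,0,0,0],
  ],
)

```text
time: 23.1
tool_pos: [0.4034, -0.2787, 0.2769]
tcp_rot: [2.72, 1.568, 0.001]
wrist_force: [0.8, -0.1, -1.8]
width: 0.319
grip_force: 49.8
```

```bash
cat > car2.py <<'E'
from h import *
# carrier home: rail y from tab, lean ignored
rail=[.6367,-.0123,.0446]
def binpt(bx,by): return place(rail,[(-4-49+bx,-92+by,0)])[0]
E
python3 - <<'E'
from car2 import *
g=binpt(-8,38); go([g[0],g[1],.27],.0446); print(g)
E
```

```text
t 23.1 p [ 0.4034 -0.2787  0.2769] tilt [ 0.0013 -0.0012] q6 -0.13027931642723944 turn wz -0.5695 shift cm [20.17 18.4   0.69] F [ 0.8345 -0.0678 -1.838 ] width 0.31934880107910457
[ 0.5782 -0.069   0.    ]
```

Emit:
play_rows(
  commands=[
    [0,0,0,0,0,-0.114],
    [0,0,0,0,0,-0.114],
    [0,0,0,0,0,-0.114],
    [0,0,0,0,0,-0.114],
    [0,0,0,0,0,-0.1135],
  ],
)

```text
time: 23.52
tool_pos: [0.4031, -0.2784, 0.2742]
tcp_rot: [-2.165, -2.276, 0.0]
wrist_force: [0.0, -0.2, -2.0]
width: 0.32
grip_force: 49.8
```

Emit:
play_rows(
  commands=[
    [1.5,1.4,0,0,0,0],
    [2.5,2.3,0,0,0,0],
    [2.5,2.3,0,0,0,0],
    [2.5,2.3,0,0,0,0],
    [2.5,2.3,0,0,0,0],
  ],
)

```text
time: 23.93
tool_pos: [0.5045, -0.1579, 0.2742]
tcp_rot: [-2.172, -2.27, 0.0]
wrist_force: [-0.4, 0.1, -2.1]
width: 0.322
grip_force: 49.9
```

Emit:
play_rows(
  commands=[
    [2.5,2.3,0,0,0,0],
    [2.5,2.3,0,0,0,0],
    [2.5,2.2,0,0,0,0],
    [1.2,1.0,0,0,0,0],
    [0,0,0,0,0,0],
  ],
)

```text
time: 24.35
tool_pos: [0.5797, -0.0659, 0.2737]
tcp_rot: [-2.167, -2.274, -0.001]
wrist_force: [-0.1, -0.6, -2.2]
width: 0.322
grip_force: 50.1
```

```bash
python3 - <<'E'
from car2 import *
g=binpt(-8,38); go([g[0],g[1],.158],.0446)
s=optics.read_camera("scene")[:,:,::-1];t=optics.read_camera("top")[:,:,::-1]
k=lambda im,u,v,w,h:cv2.resize(im[v:v+h,u:u+w],None,fx=5,fy=5,interpolation=cv2.INTER_CUBIC)
cv2.imwrite("pics/v8.png",np.vstack([k(s,200,130,160,75),k(t,220,125,160,45)]))
E
```

```text
t 24.35 p [ 0.5797 -0.0659  0.2737] tilt [-0.0001  0.0012] q6 -0.20510745000546832 turn wz 0.0036 shift cm [-0.29 -0.17 11.57] F [-0.1032 -0.6105 -2.2225] width 0.32245370485198227
```

View pics/v8.png

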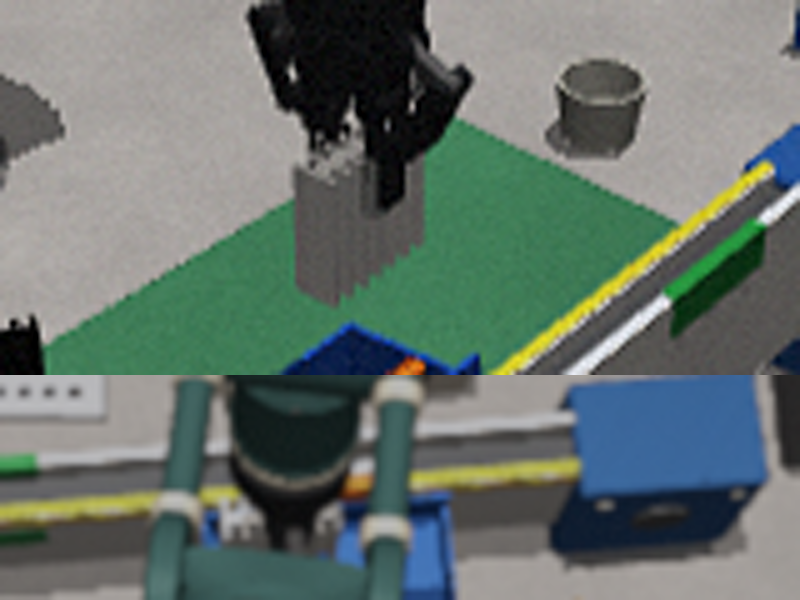

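The heatsink is in the gripper over the bin. In the lower panel the bin spans (205–453, ~500) and the heatsink (220–335, 520). I'll lower it in.

Emit:
play_rows(
  commands=[
    [-0.6,-0.2,1,0,0,0],
    [0,0,2.5,0,0,0],
    [0,0,2.5,0,0,0],
    [0,0,2.5,0,0,0],
    [0,0,1,0,0,0],
  ],
)

```text
time: 24.87
tool_pos: [0.5728, -0.0764, 0.1741]
tcp_rot: [-2.17, -2.264, 0.007]
wrist_force: [-0.5, 0.0, -3.0]
width: 0.319
grip_force: 50.0
```

Emit:
play_rows(
  commands=[
    [0,0,0.6,0,0,0],
    [0,0,0.5,0,0,0],
    [0,0,0.4,0,0,0],
    [0,0,0.2,0,0,0],
    [0,0,0,0,0,0],
  ],
)

```text
time: 25.28
tool_pos: [0.5774, -0.0751, 0.1626]
tcp_rot: [2.171, 2.269, 0.001]
wrist_force: [-0.5, 0.9, -2.6]
width: 0.321
grip_force: 50.0
```

```bash
python3 cmp.py|tail -1; python3 where.py
```

```text
201 [276.3881 211.2935] y,z: [-99.6536 189.2178]
t 25.3333 rail xy [-61.924  -60.0628] z 0.1627879702828646 F [ 0.0943  0.2473 -2.2322] tq [0.0377 0.006  0.0204]
```

Emit:
play_rows(
  commands=[
    [0,0,0.2,0,0,0],
    [0,0,0.15,0,0,0],
    [0,0,0,0,0,0],
  ],
)

```text
time: 25.58
tool_pos: [0.5769, -0.0748, 0.1583]
tcp_rot: [2.171, 2.27, 0.0]
wrist_force: [-0.4, -0.3, -2.5]
width: 0.322
grip_force: 50.0
```

```bash
python3 where.py
```

```text
t 25.5833 rail xy [-62.518  -59.7866] z 0.1583499651916544 F [-0.3642 -0.2842 -2.5136] tq [-0.0312  0.0087  0.0424]
```

Emit:
play_rows(
  commands=[
    [0,0,0.2,0,0,0],
    [0,0,0.1,0,0,0],
    [0,0,0.1,0,0,0],
    [0,0,0,0,0,0],
  ],
)

```text
time: 25.92
tool_pos: [0.5772, -0.0749, 0.156]
tcp_rot: [2.171, 2.27, 0.001]
wrist_force: [-3.2, 0.5, 6.4]
width: 0.319
grip_force: 51.2
```

Emit:
play_rows(
  commands=[
    [0,0,0,0,0,0],
    [0,0,0,0,0,0],
    [0,0,0,0,0,0],
    [0,0,0,0,0,0],
    [0,0,0,0,0,0],
  ],
  grip=0.52,
)

```text
time: 26.33
tool_pos: [0.5769, -0.0749, 0.1542]
tcp_rot: [-2.171, -2.27, 0.0]
wrist_force: [0.1, -0.3, -0.4]
width: 0.48
grip_force: 0.0
```

Emit:
play_rows(
  commands=[
    [0,0,-0.6,0,0,0],
    [0,0,-1.5,0,0,0],
    [0,0,-3,0,0,0],
    [0,0,-3.4,0,0,0],
    [0,0,-2.5,0,0,0],
  ],
)

```text
time: 26.75
tool_pos: [0.5774, -0.075, 0.2672]
tcp_rot: [2.17, 2.269, 0.002]
wrist_force: [1.4, 0.1, 0.1]
width: 0.478
grip_force: 0.0
```

```bash
python3 cmp.py|tail -1; python3 - <<'E'
from h import *
go([.4392,-.1531,.14],.0446)
E
```

```text
199 [276.4271 211.2915] y,z: [-99.4881 189.1215]
t 26.8 p [ 0.5803 -0.0755  0.2734] tilt [ 0.0112 -0.002 ] q6 -0.21645312605957007 turn wz -0.0001 shift cm [ -7.12 -14.44  13.34] F [ 1.466  -0.2685  3.3612] width 0.479139778449095
```

Emit:
play_rows(
  commands=[
    [-1.2,-2.3,0,0,0,0],
    [-1.8,-3.5,0,0,0,0],
    [-1.8,-3.5,0,0,0,0],
    [-1.6,-3.3,0,0,0,0],
    [-0.8,-1.5,0,0,0,0],
  ],
  grip=0.25,
)

```text
time: 27.22
tool_pos: [0.4359, -0.1542, 0.2643]
tcp_rot: [-2.172, -2.269, 0.003]
wrist_force: [-0.1, 0.6, -0.5]
width: 0.748
grip_force: 0.0
```

Emit:
play_rows(
  commands=[
    [0,0,2.5,0,0,0],
    [0,0,3.5,0,0,0],
    [0,0,3.5,0,0,0],
    [0,0,2.5,0,0,0],
    [0,0,0,0,0,0],
  ],
)

```text
time: 27.63
tool_pos: [0.4346, -0.1514, 0.1387]
tcp_rot: [-2.165, -2.263, 0.006]
wrist_force: [-1.6, 1.1, -0.8]
width: 0.75
grip_force: 0.0
```

```bash
python3 - <<'E'
from h import *
go([.4392,-.1531,.042],.0446)
E
python3 where.py
```

```text
t 27.6333 p [ 0.4346 -0.1514  0.1387] tilt [-0.0099  0.0041] q6 -0.4335108993632154 turn wz -0.0004 shift cm [-0.19  0.45  9.67] F [-1.6149  1.0963 -0.7794] width 0.7503879574562443
t 27.6333 rail xy [-208.0952 -129.9243] z 0.13870332562822926 F [-1.6149  1.0963 -0.7794] tq [-0.0112  0.0236  0.0042]
```

Emit:
play_rows(
  commands=[
    [0,0,1.5,0,0,0],
    [0,0,2.5,0,0,0],
    [0,0,3,0,0,0],
    [0,0,2.5,0,0,0],
    [0,0,0.4,0,0,0],
  ],
)

```text
time: 28.05
tool_pos: [0.4371, -0.1522, 0.0429]
tcp_rot: [-2.168, -2.267, 0.003]
wrist_force: [-1.0, 0.9, -1.3]
width: 0.754
grip_force: 0.0
```

Emit:
play_rows(
  commands=[
    [0,0,0,0,0,0],
    [0,0,0,0,0,0],
    [0,0,0,0,0,0],
    [0,0,0,0,0,0],
    [0,0,0,0,0,0],
  ],
  grip=1,
  force=40,
)

```text
time: 28.47
tool_pos: [0.4411, -0.1539, 0.0474]
tcp_rot: [2.169, 2.267, 0.002]
wrist_force: [0.1, -0.3, 4.6]
width: 0.405
grip_force: 40.8
```

Emit:
play_rows(
  commands=[
    [0,0,0,0,0,0],
    [0,0,0,0,0,0],
    [0,0,-1,0,0,0],
    [0,0,-2,0,0,0],
    [0,0,-3,0,0,0],
  ],
)

```text
time: 28.88
tool_pos: [0.4363, -0.1519, 0.1038]
tcp_rot: [-2.167, -2.266, 0.004]
wrist_force: [0.5, -0.3, -0.7]
width: 0.399
grip_force: 40.5
```

Emit:
play_rows(
  commands=[
    [0,0,-3.5,0,0,0],
    [0,0,-3.5,0,0,0],
    [0,0,-3.5,0,0,0],
    [0,0,-3.5,0,0,0],
    [0,0,-3,0,0,0],
  ],
)

```text
time: 29.3
tool_pos: [0.4389, -0.153, 0.2786]
tcp_rot: [2.17, 2.269, 0.001]
wrist_force: [0.3, -0.6, -1.6]
width: 0.404
grip_force: 40.5
```

```bash
python3 - <<'E'
from car2 import *
g=binpt(-3,-48); go([g[0],g[1],.158],.0446)
E
```

```text
t 29.3 p [ 0.4389 -0.153   0.2786] tilt [ 0.0019 -0.0008] q6 -0.4335427279181876 turn wz -0.0001 shift cm [-0.82 14.78 12.06] F [ 0.3242 -0.5669 -1.6174] width 0.403984764158144
```

Emit:
play_rows(
  commands=[
    [-0.1,2,0,0,0,0],
    [-0.2,3.5,0,0,0,0],
    [-0.2,3.5,0,0,0,0],
    [-0.2,3.5,0,0,0,0],
    [-0.1,2.3,0,0,0,0],
  ],
)

```text
time: 29.72
tool_pos: [0.5896, -0.1543, 0.2758]
tcp_rot: [2.171, 2.27, 0.001]
wrist_force: [-0.6, -0.3, -0.4]
width: 0.402
grip_force: 40.6
```

Emit:
play_rows(
  commands=[
    [0,0,0,0,0,0],
    [0,0,2,0,0,0],
    [0,0,3.5,0,0,0],
    [0,0,3,0,0,0],
    [0,0,1,0,0,0],
  ],
)

```text
time: 30.13
tool_pos: [0.5832, -0.1534, 0.1752]
tcp_rot: [-2.166, -2.264, 0.007]
wrist_force: [-1.1, 0.2, -2.0]
width: 0.396
grip_force: 40.7
```

Emit:
play_rows(
  commands=[
    [0,0,0.6,0,0,0],
    [0,0,0.5,0,0,0],
    [0,0,0.2,0,0,0],
    [0,0,0,0,0,0],
  ],
)

```text
time: 30.47
tool_pos: [0.5882, -0.1548, 0.1688]
tcp_rot: [2.17, 2.269, 0.002]
wrist_force: [0.0, -0.2, -1.3]
width: 0.405
grip_force: 40.6
```

```bash
python3 where.py; python3 cmp.py|tail -1
```

```text
t 30.4667 rail xy [ -54.812  -140.2418] z 0.16883607360046043 F [ 0.0267 -0.2302 -1.3459] tq [-0.011   0.013   0.0188]
201 [276.393  211.2935] y,z: [-99.6325 189.2046]
```

Emit:
play_rows(
  commands=[
    [0,0,0.3,0,0,0],
    [0,0,0.3,0,0,0],
    [0,0,0.2,0,0,0],
    [0,0,0,0,0,0],
  ],
)

```text
time: 30.85
tool_pos: [0.5871, -0.1544, 0.1589]
tcp_rot: [-2.171, -2.27, 0.001]
wrist_force: [0.8, -0.1, -1.2]
width: 0.4
grip_force: 40.7
```

Emit:
play_rows(
  commands=[
    [0,0,0.15,0,0,0],
    [0,0,0.1,0,0,0],
    [0,0,0,0,0,0],
  ],
)

```text
time: 31.1
tool_pos: [0.5875, -0.1547, 0.1579]
tcp_rot: [2.171, 2.27, -0.0]
wrist_force: [-2.2, 0.6, 4.8]
width: 0.395
grip_force: 41.3
```

Emit:
play_rows(
  commands=[
    [0,0,0,0,0,0],
    [0,0,0,0,0,0],
    [0,0,0,0,0,0],
    [0,0,0,0,0,0],
    [0,0,0,0,0,0],
  ],
  grip=0.49,
)

```text
time: 31.52
tool_pos: [0.5873, -0.1545, 0.1566]
tcp_rot: [-2.171, -2.27, 0.0]
wrist_force: [-0.8, 0.4, 0.7]
width: 0.509
grip_force: 0.2
```

Emit:
play_rows(
  commands=[
    [0,0,-0.6,0,0,0],
    [0,0,-1.5,0,0,0],
    [0,0,-3,0,0,0],
    [0,0,-3.5,0,0,0],
    [0,0,-2.5,0,0,0],
  ],
)

```text
time: 31.93
tool_pos: [0.588, -0.1547, 0.2708]
tcp_rot: [2.17, 2.269, 0.002]
wrist_force: [-0.0, 0.1, 1.2]
width: 0.51
grip_force: 0.0
```

Emit:
play_rows(
  commands=[
    [0,-3,-1,0,0,0],
    [0,-3.5,0,0,0,0],
    [0,-3.5,0,0,0,0],
    [0,-3.5,0,0,0,0],
    [0,-3,0,0,0,0],
  ],
)

```text
time: 32.35
tool_pos: [0.4207, -0.1617, 0.2782]
tcp_rot: [2.171, 2.27, -0.0]
wrist_force: [-0.4, 0.5, 0.4]
width: 0.507
grip_force: 0.0
```

Emit:
play_rows(
  commands=[
    [0,0,0,0,0,0],
    [0,0,0,0,0,0],
    [0,0,0,0,0,0],
    [0,0,0,0,0,0],
    [0,0,0,0,0,0],
  ],
)

```text
time: 32.77
tool_pos: [0.4236, -0.1619, 0.2779]
tcp_rot: [2.171, 2.271, 0.0]
wrist_force: [0.8, 0.6, 1.2]
width: 0.51
grip_force: 0.0
```

```bash
python3 where.py; python3 cmp.py|tail -1; python3 - <<'E'
from car2 import *
# numeric check: silver/white pixels inside the bin outline, seen from the top (cap's light top, heatsink's top)
t=optics.read_camera("top"); h=cv2.cvtColor(t,cv2.COLOR_RGB2HSV)
cn=[(-94,85),(-4,85),(-4,-85),(-94,-85)]
q=proj("top",place([.6367,-.0123,.0446],[(x-4,y-92,115) for x,y in cn])); print("bin floor corners px",q)
m=cv2.inRange(h,(0,0,90),(179,70,255)); roi=np.zeros_like(m); cv2.fillPoly(roi,[q.astype(int)],255)
roi=cv2.dilate(roi,np.ones((3,3))); nn,l,st,ce=cv2.connectedComponentsWithStats(m&roi)
print([(st[j,:5],ce[j]) for j in range(1,nn) if st[j,4]>5])
print("expect hs top",proj("top",binpt(-8,32)[None]+[0,0,.193]),"cap top",proj("top",binpt(-3,-48)[None]+[0,0,.193]))
E
```

```text
t 32.7667 rail xy [-219.5542 -139.9672] z 0.27792495927757405 F [0.8468 0.5555 1.1518] tq [-0.0275  0.0303 -0.0805]
202 [276.4208 211.2624] y,z: [-99.5165 189.2394]
bin floor corners px [[262.6766 179.583 ]
 [260.6175 156.159 ]
 [306.2893 152.4674]
 [308.9512 175.8063]]
[(array([297, 151,  10,  20,  52], dtype=int32), array([301.2885, 159.7692])), (array([259, 160,   4,  21,  34], dtype=int32), array([260.5   , 170.4118])), (array([266, 161,  23,   9, 149], dtype=int32), array([276.698, 165.302])), (array([293, 173,  11,   5,  32], dtype=int32), array([297.875 , 175.7812]))]
expect hs top [[276.9788 162.4321]] cap top [[299.6213 159.2211]]
```

```bash
python3 -c "
from workcell import order
print(order.finish_job())"
```

```text
the job is handed in; nothing more can be done
None
```

I hung the carrier at the infeed mark, let it go and slid it along until its hook dropped home in the pocket. I then put the silver heatsink and the capacitor in its bin and handed the job in at about 33 s; no score came back, and I checked the final placement by pixel positions rather than by viewing a last picture.

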